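# Space out a guide roller with slip-on spacers

### The job

Fit the guide-roller unit that stands on the blue mat: push its roller home against the cheek away from the keeper, then choose from the rack the two slip-on spacers whose thicknesses together fill the free length of axle snugly and seat them fully down on the axle without forcing them. Then swing the keeper shut over them; leave the other two spacers on the rack.

Things in the scene. Friction and masses are not known exactly. Their poses are not given: they have to be found in the camera images.
- mat: Thin blue work mat, 170 x 205 mm, 2 mm thick, fixed; origin at its centre. The roller unit standing on it is the one to work on; the other unit waits elsewhere on the table.
- rack: Wooden rack, fixed, 64 x 176 mm; four spacers stand on it astride a square 14 mm bar. Origin under its centre, z up, y along the bar. Bar top at z = 48 mm; seats at y = -54, -18, 18, 54 mm between ridges 3 mm high; which spacer sits where varies. End plates 34 mm wide, to z = 61 mm, at y = +-82 mm.
- unit_black: Fixed unit with the black roller: dark base plate 80 x 142 x 10 mm, two grey cheeks (30 mm wide, 60 mm high, rounded tops), fixed square 14 mm axle between them along y. Origin underneath, midway between the cheeks, z up. Inner faces: home cheek y = +40 mm, keeper-side cheek y = -40 mm. Axle centre z = 47, top z = 54 mm.
- gap_black (a point): Middle of the axle length left free when the black roller is home: 26 mm long, unit y = -40 to -14 mm, on the axle's centre line. A spacer fully seated here has its centre at z = 53 mm, top at z = 77 mm.
- roller_black (a joint): Distance of the black roller from its home cheek, m: 0 is home, growing toward the keeper side (unit -y) to 0.026. It slides with about 1 N of friction and stays where left; pinch it across its diameter or push it.
- roller_black_mid (a point): Centre of the black roller, 54 mm long, 34 mm in diameter, on the axle at z = 47 mm.
- keeper_black (a joint): Keeper angle, rad: 0 shut, its arm along the axle over the spacers, toward the home cheek; opens counter-clockwise from above (through unit -x) to 2.7, stays where left (0.03 N m friction). Vertical pivot at unit x = 0, y = -69 mm. Level aluminium arm 18 mm wide, 5 mm thick, underside z = 79.5 mm, 58 mm long from the pivot.
- keeper_black_knob (a point): Middle of the black upright knob on this keeper's arm: 12 mm in diameter, z = 84.5 to 105.5 mm, 47 mm from the pivot.
- unit_green: Fixed unit with the green roller: dark base plate 80 x 142 x 10 mm, two grey cheeks (30 mm wide, 60 mm high, rounded tops), fixed square 14 mm axle between them along y. Origin underneath, midway between the cheeks, z up. Inner faces: home cheek y = +40 mm, keeper-side cheek y = -40 mm. Axle centre z = 47, top z = 54 mm.
- gap_green (a point): Middle of the axle length left free when the green roller is home: 34 mm long, unit y = -40 to -6 mm, on the axle's centre line. A spacer fully seated here has its centre at z = 53 mm, top at z = 77 mm.
- roller_green (a joint): Distance of the green roller from its home cheek, m: 0 is home, growing toward the keeper side (unit -y) to 0.034. It slides with about 1 N of friction and stays where left; pinch it across its diameter or push it.
- roller_green_mid (a point): Centre of the green roller, 46 mm long, 34 mm in diameter, on the axle at z = 47 mm.
- keeper_green (a joint): Keeper angle, rad: 0 shut, its arm along the axle over the spacers, toward the home cheek; opens counter-clockwise from above (through unit -x) to 2.7, stays where left (0.03 N m friction). Vertical pivot at unit x = 0, y = -69 mm. Level aluminium arm 18 mm wide, 5 mm thick, underside z = 79.5 mm, 58 mm long from the pivot.
- keeper_green_knob (a point): Middle of the black upright knob on this keeper's arm: 12 mm in diameter, z = 84.5 to 105.5 mm, 47 mm from the pivot.
- spacer_blue_mid (a point): Blue slip-on spacer, 8 mm thick (y): rigid upright horseshoe plate 40 mm wide (x), 48 mm high, its 16 mm wide, 25 mm deep slot open at the bottom to straddle the 14 mm axle or bar. Point: its centre, half-way up (z = 47 mm on the rack). About 28 g; feet tapered, top rounded; grip it across its width.
- spacer_yellow_mid (a point): Yellow slip-on spacer, 12 mm thick (y): rigid upright horseshoe plate 40 mm wide (x), 48 mm high, its 16 mm wide, 25 mm deep slot open at the bottom to straddle the 14 mm axle or bar. Point: its centre, half-way up (z = 47 mm on the rack). About 42 g; feet tapered, top rounded; grip it across its width.
- spacer_red_mid (a point): Red slip-on spacer, 16 mm thick (y): rigid upright horseshoe plate 40 mm wide (x), 48 mm high, its 16 mm wide, 25 mm deep slot open at the bottom to straddle the 14 mm axle or bar. Point: its centre, half-way up (z = 47 mm on the rack). About 56 g; feet tapered, top rounded; grip it across its width.
- spacer_white_mid (a point): White slip-on spacer, 20 mm thick (y): rigid upright horseshoe plate 40 mm wide (x), 48 mm high, its 16 mm wide, 25 mm deep slot open at the bottom to straddle the 14 mm axle or bar. Point: its centre, half-way up (z = 47 mm on the rack). About 70 g; feet tapered, top rounded; grip it across its width.

How it is judged:
By the outcome, as a careful person would: the job done as asked, in the order asked, and still so for the second after the job is handed in, with the robot touching nothing.
It also fails if it takes over 70 s, if anything falls off the work surface, if the arm or the gripper's body presses on something with over 40 N, if the wrist force passes 120 N, or if a joint passes its speed limit or range.

### The arm

A 6-joint arm with a two-finger parallel gripper is mounted at the origin on a cart in front of the work surface, level with it; the furniture and walls round the work are solid. World frame = base frame: x ahead of the robot, y to its left, z up, the work surface at z = 0. Lengths are in mm, angles in rad, forces in N, time in s.
With the tool pointing down it reaches from about 300 to 775 mm from the base axis. Payload 14.6 kg.
Tool frame: the origin (TCP) lies between the finger pads; the fingertips stand 19 mm ahead of it and the grasp point (between the pads) is the TCP (manip.tcp_to_tips is the distance from the TCP to the fingertips, in mm); x points along the fingers, z is the direction in which the jaws open and shut, and the axes are right-handed (so a half turn about x gives the same grasp; the last joint's range is limited). The gripper opens to 94 mm and grips with 3 to 60 N. Pads are 16 mm wide; open, the fingers measure 119 mm over their backs; the gripper's body (75 mm by 177 mm) begins 78 mm behind the grasp point.
Start: joints at [-0.067, 0.3, 1.521, -0, 1.321, -0.067], TCP at [549.99, -0.002, 224.446] pointing down, gripper open.
Joint ranges: [-3.03, 3.03], [-0.79, 2.21], [0.23, 2.52], [-1.04, 4.18], [0, 3.07], [-2.55, 2.55]. Speed limits (rad/s): [2.22, 2.22, 2.57, 3.14, 3.14, 3.14].

### API

Orientations are given as [roll, pitch, yaw] about the fixed x, y, z axes, in that order (R = Rz(yaw) Ry(pitch) Rx(roll)).
In Python, from cell import manip gives the robot as it stands.
- The arm moves only by the tool jog_arm, never from a script. Its argument "moves" is a list that holds one entry, the list of rows, each a list of 6 numbers: the shift along the world's x, y, z in mm, then the turn, a rotation vector about the world's x, y, z in degrees. In form: [[[dx, dy, dz, wx, wy, wz], ...]]. A call has 1 to 5 rows; each row shifts and turns the pose as measured when the row begins; what a row does not reach is not made up. A row lasts 1/10 s, in which the tool goes at most 50 mm and 8.59 degrees, less where a joint would pass 70% of its speed; a pose out of reach is approached as far as the arm can. A call is refused whole if a number of a shift passes 50 or a number of a turn 8.59, either way. A call with a gripper value outside its range is refused whole. "gripper" is the opening, from -1 (shut) to 1 (fully open), set as the call begins (left out, the last holds). The fingers move at their own pace and stop on an object; "squeeze" is the grip in N (left out, the last holds). Time passes only in rows, so rows that do not move let the fingers close. It gives the time, the measured TCP pose, the force and the opening at its end, in the units of the state.
- manip.read_state(): the state, without advancing time (a new reading comes with each control period).
- manip.camera(name): name is "scene" or "side" or "wrist"; returns (picture, depth): 480x640x3 uint8, blue, green, red; 480x640 float32, mm along the optical axis (not along the pixel's ray), 0 where there is no reading.
- manip.camera_params(name): a dict with "fx", "fy", "cx", "cy" (pixels), "rvec" (rotation vector, rad) and "tvec" (3), from world to camera coordinates, as OpenCV has them. Camera axes: x right, y down, z forward; pixel columns grow to the right and rows downward; lengths in mm; the calibration is good to about 2 mm. A picture is of the moment at which its call begins: read the wrist's pose just before it. camera_params takes no time and is no camera call; for the wrist camera it gives the pose at the moment of the call.
- manip.sign_off(): hands the job in, once; it reports no verdict.
The state is a dict: "clock": time; "joints": joint angles; "qd": joint speeds; "effort": joint torques, N m; "eef_pos": TCP position; "eef_rot": TCP orientation; "wrist_force": force on the tool from outside, world axes, zero at the start; "moment": the same for the moment, N m; "finger_gap": finger opening in mm.
Only numpy, scipy, OpenCV 4.12 (cv2) and the standard library are available. Lean on these libraries where they do the work, as an engineer would, in place of code of your own. Each camera call takes 0.05 s, during which the arm holds its last target. There are 200 camera calls.

## Working session

There is one attempt and no reset: what is moved stays moved. The work goes in short steps, Python scripts to look and compute and a tool call to move; the robot and the scene stay as the last step left them, time stands still between calls to the robot, and variables do not carry over. Pictures are saved under pics/ and viewed, about 8 in all and at most 12, crops included, and the job is handed in when it is done.

Besides the shell and the picture viewer there is one more tool, called after ">>>" in YAML: its name, and indented under it one key for each argument. jog_arm: Moves the arm, as the interface text tells. Its arguments: {"type":"object","properties":{"moves":{"type":"array","items":{"type":"array","items":{"type":"array","items":{"type":"number"}}}},"gripper":{"type":"number"},"squeeze":{"type":"number"}},"required":["moves"]}

```bash
mkdir -p pics; cat > h.py <<'E'
import numpy as np, cv2
from cell import manip
def cam(n,save=None):
    p=manip.camera_params(n); im,d=manip.camera(n)
    if save: cv2.imwrite(f'pics/{save}.png',im)
    return im,d,p
def cloud(d,p):
    v,u=np.mgrid[0:480,0:640]
    c=np.stack([(u-p['cx'])/p['fx']*d,(v-p['cy'])/p['fy']*d,d],-1)
    R=cv2.Rodrigues(np.array(p['rvec'],float))[0]
    w=(c-np.array(p['tvec']).ravel())@R
    w[d==0]=np.nan
    return w
def proj(P,p):
    return cv2.projectPoints(np.array(P,float).reshape(-1,3),np.array(p['rvec'],float),np.array(p['tvec'],float),np.array([[p['fx'],0,p['cx']],[0,p['fy'],p['cy']],[0,0,1.]]),None)[0].reshape(-1,2)
E
python3 - <<'E'
from h import *
im,d,p=cam('scene','scene'); np.savez('scene.npz',im=im,d=d)
w=cloud(d,p); np.save('scene_w.npy',w)
print(manip.read_state())
E
```

```text
{'clock': 0.05, 'joints': array([-6.65871817e-02,  3.00474048e-01,  1.52158424e+00, -2.12121445e-05,
        1.32067182e+00, -6.65993179e-02]), 'qd': array([-9.07587207e-06, -5.14961509e-04, -8.03024439e-04, -5.39660062e-04,
        1.57053071e-04,  1.53084280e-04]), 'effort': array([ 1.78235168e-03, -5.33217037e+01, -3.53708732e+01,  7.11104739e-02,
        2.35331728e-02, -8.81571100e-05]), 'eef_pos': array([5.49764279e+02, 1.46527357e-02, 2.23883356e+02]), 'eef_rot': array([3.09305459, 1.56965869, 3.09307199]), 'wrist_force': array([ 0.11686529, -0.75635922, -0.4981517 ]), 'moment': array([ 0.00101913, -0.04998817,  0.02609244]), 'finger_gap': 93.96753881048716}
```

View pics/scene.png

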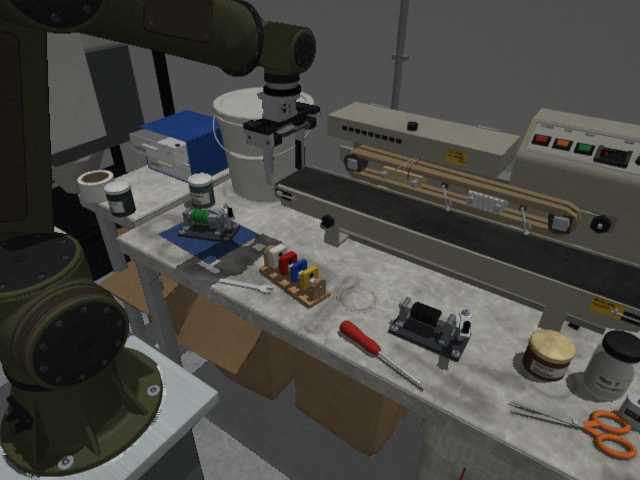

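The green unit stands on the mat. The gap is 34 mm, so white (20) + yellow (12) = 32 fits, since 36 would be too long. Next I'll locate things.

```bash
python3 - <<'E'
from h import *
im=cv2.imread('pics/scene.png'); w=np.load('scene_w.npy')
for n,(u,v) in dict(roller=(200,213),white=(277,253),red=(288,260),blue=(299,268),yellow=(309,278),matL=(172,239),knob=(229,212)).items():
    print(n,np.nanmedian(w[v-1:v+2,u-1:u+2].reshape(-1,3),0).round())
hsv=cv2.cvtColor(im,cv2.COLOR_BGR2HSV)
def m(lo,hi,box):
    k=cv2.inRange(hsv,lo,hi)>0; b=np.zeros_like(k); b[box[1]:box[3],box[0]:box[2]]=1; return w[k&b&~np.isnan(w[...,0])]
g=m((45,90,40),(85,255,255),(170,195,250,250)); print('green',len(g),np.median(g,0),g.min(0),g.max(0))
mt=m((100,90,30),(125,255,255),(150,200,270,270)); mt=mt[abs(mt[:,2]-2)<6]; print(len(mt),cv2.minAreaRect(mt[:,:2].astype(np.float32)))
im2,d,p=cam('side','side'); np.savez('side.npz',d=d)
E
```

```text
roller [487. 236.  59.]
white [460. -40.  64.]
red [457. -74.  61.]
blue [ 453. -108.   57.]
yellow [ 442. -142.   52.]
matL [419. 279.   0.]
knob [490. 131.  98.]
green 197 [484.61216127 235.85594116  56.46151239] [470.47907171 214.4010994   -2.16781568] [570.72887212 343.82787436  64.08322597]
1467 ((490.142822265625, 218.67697143554688), (206.8638153076172, 169.11817932128906), 85.4156265258789)
```

View pics/side.png

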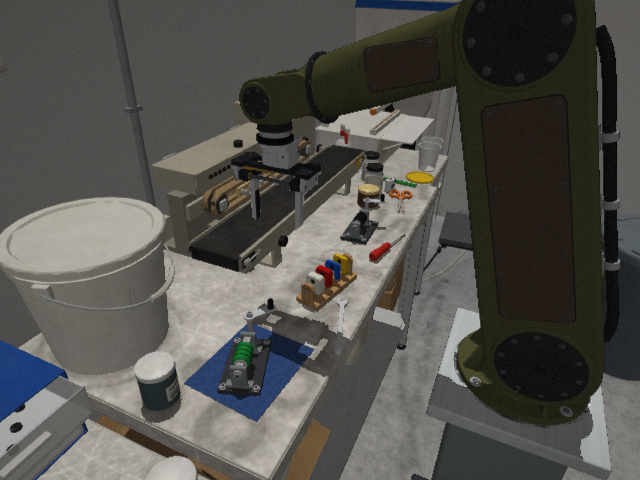

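>>> jog_arm:
  moves:
    - [[-14,45,12,0,0,0],[-14,45,12,0,0,0],[-14,45,12,0,0,0],[-14,45,12,0,0,0],[0,0,0,0,0,0]]

```text
clock: 0.6
eef_pos: [490.2, 184.7, 271.4]
eef_rot: [3.119, 1.565, 3.115]
wrist_force: [-0.6, -0.3, 0.1]
finger_gap: 94.0
```

```bash
python3 - <<'E'
from h import *
im,d,p=cam('wrist','w1'); w=cloud(d,p); np.save('w1.npy',w)
s=manip.read_state(); print(s['eef_pos'],s['eef_rot'],manip.tcp_to_tips)
R=cv2.Rodrigues(np.array(p['rvec'],float))[0]; print(-R.T@np.array(p['tvec']).ravel(), R[2])
# bucket
W=np.load('scene_w.npy'); b=W[100:190,225:300].reshape(-1,3); b=b[(b[:,2]>60)&(b[:,2]<400)]; print(np.nanpercentile(b,[2,50,98],axis=0).round())
E
```

```text
[490.68414022 182.71752505 270.53353181] [-3.02128435  1.56426347 -3.02632698] 19.0
[491.48148926 264.01732949 433.30334479] [-0.00567335 -0.27100963 -0.96255992]
[[463. -32.  71.]
 [669. 159. 235.]
 [777. 331. 376.]]
```

View pics/w1.png

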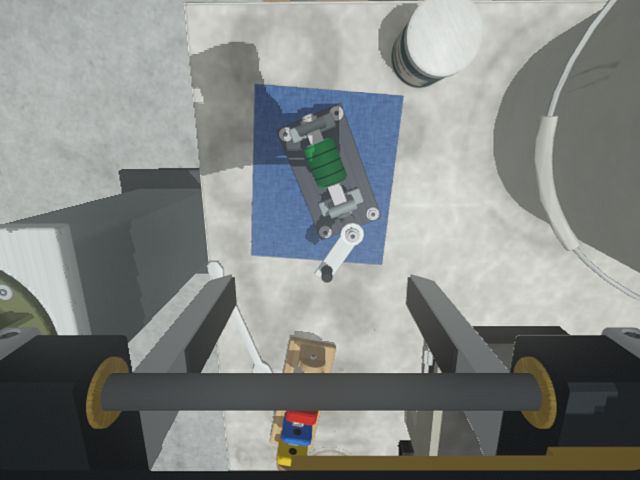

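```bash
python3 - <<'E'
from h import *
im=cv2.imread('pics/w1.png'); w=np.load('w1.npy'); p=manip.camera_params('wrist')
hsv=cv2.cvtColor(im,cv2.COLOR_BGR2HSV)
r=w[95:245,270:385].reshape(-1,3)
z=r[:,2]
pl=r[(z>7)&(z<14)]; rc=cv2.minAreaRect(pl[:,:2].astype(np.float32)); print('plate',len(pl),rc)
R=cv2.inRange(hsv,(45,90,30),(85,255,255))>0
g=w[R&(w[...,2]>35)]; g=g[g[:,2]<70]; print('green',len(g),np.median(g,0),cv2.minAreaRect(g[g[:,2]>50][:,:2].astype(np.float32)))
c=w[95:300,270:385].reshape(-1,3); t=c[(c[:,2]>76)&(c[:,2]<92)]; print('keeper',len(t),t.mean(0),cv2.minAreaRect(t[:,:2].astype(np.float32)))
k=c[(c[:,2]>98)&(c[:,2]<112)]; print('knob',len(k),k.mean(0))
ch=c[(c[:,2]>55)&(c[:,2]<62)]; 
W=np.linalg
# mat surface check
mm=w[cv2.inRange(hsv,(100,120,60),(125,255,255))>0]; print('mat z',np.nanmedian(mm[:,2]))
big=cv2.resize(im[85:300,240:420],None,fx=4,fy=4,interpolation=cv2.INTER_CUBIC)[:,:]; cv2.imwrite('pics/w1c.png',cv2.resize(big,(500,597)))
E
```

```text
plate 4396 ((482.28326416015625, 218.7922821044922), (118.34717559814453, 142.28765869140625), 21.15192222595215)
green 1355 [493.99906594 242.44668802  63.07910691] ((494.11224365234375, 241.5085906982422), (33.10675811767578, 45.66325759887695), 21.44565200805664)
keeper 977 [509.15432592 157.27345255  86.44990451] ((508.93865966796875, 152.96572875976562), (69.89033508300781, 23.51264762878418), 59.43785858154297)
knob 123 [494.74601955 135.07545107 105.43131347]
mat z 52.77899805903532
```

```bash
python3 - <<'E'
from h import *
w=np.load('w1.npy'); a=np.radians(21.3)
r=w[90:290,250:400].reshape(-1,3); r=r[~np.isnan(r[:,0])]
ex=np.array([np.cos(a),np.sin(a)]); ey=np.array([-np.sin(a),np.cos(a)])
u=r[:,:2]@ex; v=r[:,:2]@ey; z=r[:,2]
q=(z>7)&(z<13)
for lo in (510,520,530,570,580): 
    s=q&(u>lo)&(u<lo+8); print(lo,s.sum(),v[s].min().round(1) if s.any() else 0,v[s].max().round(1) if s.any() else 0)
for lo in (-30,0,20,40,60,80):
    s=q&(v>lo)&(v<lo+8); print('v',lo,u[s].min().round(1),u[s].max().round(1))
# axis profile: height vs v near axis
for lo in range(-20,100,4):
    s=(abs(u-548.2)<5)&(v>=lo)&(v<lo+4)&(z>5)
    print(lo,s.sum(),np.percentile(z[s],[10,50,90]).round(0) if s.any() else '')
E
```

```text
510 663 -42.0 99.7
520 580 -42.5 99.8
530 264 -41.5 99.6
570 631 -42.3 99.6
580 706 -41.6 99.5
v -30 508.0 587.7
v 0 508.3 587.9
v 20 508.1 587.5
v 40 507.8 587.7
v 60 507.9 587.6
v 80 508.1 587.8
-20 39 [83. 86. 87.]
-16 24 [56. 57. 58.]
-12 28 [57. 59. 60.]
-8 34 [61. 61. 62.]
-4 39 [59. 60. 62.]
0 37 [55. 56. 59.]
4 37 [55. 56. 57.]
8 34 [54. 56. 57.]
12 32 [55. 56. 57.]
16 36 [54. 56. 57.]
20 28 [56. 57. 63.]
24 35 [64. 65. 66.]
28 37 [64. 65. 66.]
32 38 [65. 65. 66.]
36 39 [64. 65. 66.]
40 39 [64. 65. 66.]
44 40 [64. 65. 66.]
48 37 [64. 65. 65.]
52 41 [65. 65. 66.]
56 37 [64. 65. 66.]
60 40 [65. 65. 66.]
64 40 [63. 65. 66.]
68 40 [55. 56. 62.]
72 40 [55. 55. 56.]
76 38 [55. 56. 57.]
80 45 [56. 60. 61.]
84 40 [61. 62. 62.]
88 39 [56. 59. 61.]
92 38 [53. 57. 58.]
96 18 [52. 53. 55.]
```

View pics/w1c.png

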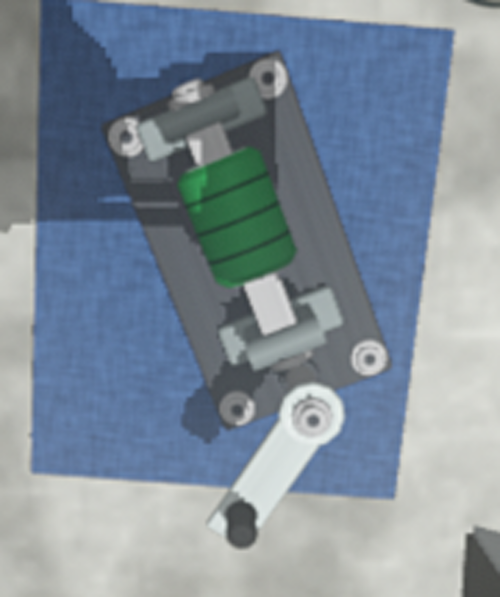

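```bash
python3 - <<'E'
from h import *
W=np.load('scene_w.npy').reshape(-1,3); w=np.load('w1.npy').reshape(-1,3)
for n,P in (('scene',W),('w',w)):
    P=P[(P[:,2]>60)&(P[:,2]<300)&(P[:,1]>60)&(P[:,1]<420)&(P[:,0]>470)&(P[:,0]<700)]
    for zl in (70,110,150,200,250):
        s=P[(P[:,2]>zl)&(P[:,2]<zl+40)]
        for y in (120,180,220,260,300,340):
            t=s[abs(s[:,1]-y)<20]; print(n,zl,y,len(t),np.percentile(t[:,0],[1,10]).round() if len(t) else '',end=' | ')
        print()
E
```

```text
scene 70 120 69 [483. 486.] | scene 70 180 43 [503. 509.] | scene 70 220 140 [684. 686.] | scene 70 260 140 [677. 679.] | scene 70 300 98 [601. 679.] | scene 70 340 212 [565. 569.] | 
scene 110 120 0  | scene 110 180 13 [672. 675.] | scene 110 220 149 [660. 666.] | scene 110 260 121 [654. 658.] | scene 110 300 62 [667. 676.] | scene 110 340 25 [684. 685.] | 
scene 150 120 0  | scene 150 180 15 [676. 679.] | scene 150 220 186 [664. 675.] | scene 150 260 193 [653. 660.] | scene 150 300 123 [657. 661.] | scene 150 340 53 [663. 669.] | 
scene 200 120 0  | scene 200 180 0  | scene 200 220 17 [664. 667.] | scene 200 260 163 [661. 663.] | scene 200 300 115 [661. 664.] | scene 200 340 46 [670. 672.] | 
scene 250 120 0  | scene 250 180 17 [678. 680.] | scene 250 220 94 [661. 664.] | scene 250 260 109 [654. 658.] | scene 250 300 96 [656. 659.] | scene 250 340 57 [667. 670.] | 
w 70 120 296 [483. 486.] | w 70 180 505 [503. 509.] | w 70 220 376 [686. 687.] | w 70 260 787 [679. 680.] | w 70 300 929 [679. 681.] | w 70 340 3632 [567. 575.] | 
w 110 120 0  | w 110 180 1 [693. 693.] | w 110 220 544 [661. 669.] | w 110 260 491 [656. 675.] | w 110 300 918 [675. 676.] | w 110 340 608 [684. 686.] | 
w 150 120 0  | w 150 180 614 [677. 681.] | w 150 220 2410 [661. 667.] | w 150 260 2892 [654. 658.] | w 150 300 2577 [658. 661.] | w 150 340 1767 [664. 668.] | 
w 200 120 0  | w 200 180 145 [693. 694.] | w 200 220 1685 [667. 669.] | w 200 260 2334 [662. 663.] | w 200 300 1152 [664. 670.] | w 200 340 1 [679. 679.] | 
w 250 120 0  | w 250 180 1348 [537. 537.] | w 250 220 0  | w 250 260 0  | w 250 300 0  | w 250 340 0  |
```

>>> jog_arm:
  moves:
    - [[1,19,-15,0,0,7.1],[1,19,-15,0,0,7.1],[1,20,-15,0,0,7.1],[0,0,0,0,0,0]]

```text
clock: 1.05
eef_pos: [494.6, 239.0, 222.3]
eef_rot: [-2.997, 1.562, -2.62]
wrist_force: [-0.4, -0.1, 0.1]
finger_gap: 94.1
```

```bash
cat > st.py <<'E'
from h import *
def pose():
    s=manip.read_state(); rr=s['eef_rot']
    from scipy.spatial.transform import Rotation as Ro
    M=Ro.from_euler('xyz',rr).as_matrix()
    j=M[:,2]; j=j if j[0]>0 else -j
    print('t',s['clock'],'pos',s['eef_pos'].round(1),'approach',M[:,0].round(4),'jaw yaw',np.degrees(np.arctan2(j[1],j[0])).round(2),'jaw z',j[2].round(4),'F',s['wrist_force'].round(1),'gap',round(s['finger_gap'],1))
    return s['eef_pos'],M
if __name__=='__main__': pose()
E
python3 st.py
```

```text
t 1.05 pos [494.6 239.  222.3] approach [-0.0074 -0.0043 -1.    ] jaw yaw 21.62 jaw z -0.0085 F [-0.4 -0.1  0.1] gap 94.1
```

>>> jog_arm:
  moves:
    - [[0,1,-45,0,0,0],[0,1,-45,0,0,0],[0,0,-45,0,0,0],[0,0,-36,0,0,0],[0,0,0,0,0,0]]

```text
clock: 1.55
eef_pos: [496.6, 234.1, 47.9]
eef_rot: [-2.757, 1.564, -2.399]
wrist_force: [-0.1, 0.4, 0.5]
finger_gap: 94.0
```

>>> jog_arm:
  moves:
    - [[0,0,0,0,0,0],[0,0,0,0,0,0],[0,0,0,0,0,0],[0,0,0,0,0,0],[0,0,0,0,0,0]]
  gripper: -0.4
  squeeze: 6

```text
clock: 2.05
eef_pos: [500.4, 233.1, 55.4]
eef_rot: [-0.718, 1.567, -0.366]
wrist_force: [0.2, 0.6, -0.4]
finger_gap: 57.4
```

>>> jog_arm:
  moves:
    - [[-4,2,-5,0,0,0],[0,0,0,0,0,0]]

```text
clock: 2.25
eef_pos: [496.4, 235.5, 50.9]
eef_rot: [-0.516, 1.566, -0.164]
wrist_force: [-0.4, 0.1, -1.1]
finger_gap: 41.2
```

```bash
python3 st.py
```

```text
t 2.25 pos [496.4 235.5  50.9] approach [ 4.9e-03 -8.0e-04 -1.0e+00] jaw yaw 20.18 jaw z 0.0043 F [-0.4  0.1 -1.1] gap 41.2
```

>>> jog_arm:
  moves:
    - [[0,0,0,0,0,1],[0,0,0,0,0,0],[0,0,0,0,0,0]]
  gripper: -1

```text
clock: 2.55
eef_pos: [496.0, 235.6, 50.9]
eef_rot: [-0.629, 1.566, -0.257]
wrist_force: [-0.6, -0.8, 1.8]
finger_gap: 33.6
```

>>> jog_arm:
  moves:
    - [[-1.5,4,0,0,0,0],[-1.5,4,0,0,0,0],[-1.5,4,0,0,0,0]]

```text
clock: 2.85
eef_pos: [491.3, 247.8, 50.8]
eef_rot: [-0.845, 1.567, -0.474]
wrist_force: [1.8, -7.3, 0.2]
finger_gap: 33.8
```

```bash
python3 st.py
```

```text
t 2.85 pos [491.3 247.8  50.8] approach [ 0.0038 -0.0019 -1.    ] jaw yaw 21.27 jaw z 0.0028 F [ 1.8 -7.3  0.2] gap 33.8
```

>>> jog_arm:
  moves:
    - [[-0.7,2,0,0,0,0],[0,0,0,0,0,0]]

```text
clock: 3.05
eef_pos: [490.5, 249.7, 50.7]
eef_rot: [-1.125, 1.565, -0.753]
wrist_force: [0.7, -2.5, 2.2]
finger_gap: 33.8
```

>>> jog_arm:
  moves:
    - [[0,0,0,0,0,0],[0,0,0,0,0,0],[0,0,0,0,0,0],[0,0,0,0,0,0],[0,0,20,0,0,0]]
  gripper: 0.2

```text
clock: 3.55
eef_pos: [489.1, 250.4, 68.7]
eef_rot: [-1.786, 1.566, -1.413]
wrist_force: [0.9, 1.6, 0.6]
finger_gap: 56.2
```

>>> jog_arm:
  moves:
    - [[0,-5,45,0,0,0],[0,-10,45,0,0,0],[0,-10,45,0,0,0],[0,-10,45,0,0,0],[0,0,0,0,0,0]]

```text
clock: 4.05
eef_pos: [487.7, 214.2, 257.0]
eef_rot: [-1.505, 1.567, -1.131]
wrist_force: [0.7, 0.7, -0.6]
finger_gap: 56.4
```

```bash
cat > unit.py <<'E'
from h import *
from st import pose
def find(n):
    P,M=pose(); im,d,p=cam('wrist',n); w=cloud(d,p); np.save(n+'.npy',w)
    return im,w
def green(im,w):
    hsv=cv2.cvtColor(im,cv2.COLOR_BGR2HSV); g=w[(cv2.inRange(hsv,(45,90,30),(85,255,255))>0)&(w[...,2]>52)&(w[...,2]<72)]
    g=g[np.linalg.norm(g[:,:2]-np.median(g[:,:2],0),axis=1)<32]
    return cv2.minAreaRect(g[:,:2].astype(np.float32))
E
python3 - <<'E'
from unit import *
im,w=find('w2'); rc=green(im,w); print(rc)
a=np.radians(21.3); ex=np.array([np.cos(a),np.sin(a)]); ey=np.array([-ex[1],ex[0]]); c=np.array(rc[0]); print(c@ex,c@ey)
r=w.reshape(-1,3); r=r[np.isfinite(r[:,0])]; u=r[:,:2]@ex; v=r[:,:2]@ey; z=r[:,2]
for lo in np.arange(-4,90,2):
    s=(abs(u-548)<5)&(v>=lo)&(v<lo+2)&(z>5)&(z<95)
    print(lo,np.median(z[s]).round(1) if s.any() else '',end='; ')
q=(z>8)&(z<13.5)&(abs(u-548)<38); print('\nplate v',np.percentile(v[q],[0.3,99.7]))
s=(z>84)&(z<92)&(abs(v+20)<60)&(abs(u-548)<60); print('keep',cv2.minAreaRect(np.c_[u,v][s].astype(np.float32)))
s=(z>98)&(z<112)&(abs(v+20)<60)&(abs(u-548)<60); print('knob',np.c_[u,v][s].mean(0),s.sum())
E
```

```text
t 4.05 pos [487.7 214.2 257. ] approach [ 0.0018 -0.0038 -1.    ] jaw yaw 21.39 jaw z 0.0003 F [ 0.7  0.7 -0.6] gap 56.4
((489.5497741699219, 253.03762817382812), (32.19835662841797, 45.61759948730469), 21.40679168701172)
548.0254598507098 57.92338057361681
-4 61.6; -2 60.1; 0 56.4; 2 55.8; 4 55.9; 6 55.7; 8 55.5; 10 55.6; 12 55.7; 14 55.7; 16 55.8; 18 55.0; 20 55.3; 22 55.5; 24 55.7; 26 55.4; 28 55.6; 30 55.7; 32 55.6; 34 62.1; 36 64.5; 38 65.3; 40 65.4; 42 65.3; 44 65.3; 46 65.8; 48 65.1; 50 65.0; 52 65.2; 54 64.9; 56 65.5; 58 65.3; 60 65.2; 62 65.2; 64 65.1; 66 65.3; 68 65.5; 70 65.4; 72 65.5; 74 64.9; 76 65.5; 78 64.0; 80 60.7; 82 61.2; 84 61.6; 86 61.7; 88 60.3; 
plate v [-40.63803845  98.62100025]
keep ((529.7286987304688, -42.31602478027344), (69.3111572265625, 23.39479637145996), 38.03847122192383)
knob [509.77914118 -53.63385449] 128
```

View pics/w2.png

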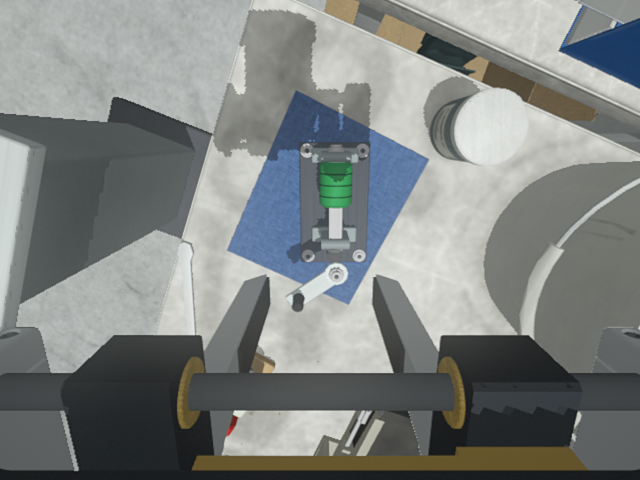

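>>> jog_arm:
  moves:
    - [[-4,-45,4,0,0,-6],[-4,-45,4,0,0,-6],[-4,-45,4,0,0,-7],[-4,-45,4,0,0,-6],[-4,-45,0,0,0,-6]]

```text
clock: 4.6
eef_pos: [463.7, -12.8, 263.4]
eef_rot: [-2.876, 1.558, -3.054]
wrist_force: [0.6, 0.2, 0.4]
finger_gap: 56.7
```

>>> jog_arm:
  moves:
    - [[-4,-45,0,0,0,0],[-4,-45,0,0,0,0],[-4,-40,0,0,0,0],[0,0,0,0,0,0],[0,0,0,0,0,0]]

```text
clock: 5.1
eef_pos: [448.2, -150.8, 256.4]
eef_rot: [-3.067, 1.549, 3.029]
wrist_force: [-0.4, -0.3, 0.3]
finger_gap: 56.5
```

```bash
python3 - <<'E'
from unit import *
im,w=find('w3'); hsv=cv2.cvtColor(im,cv2.COLOR_BGR2HSV)
M={'yellow':((20,110,80),(34,255,255)),'blue':((105,120,60),(125,255,255)),'white':((0,0,130),(180,60,255))}
for n,(lo,hi) in M.items():
    g=w[(cv2.inRange(hsv,lo,hi)>0)&(w[...,2]>55)&(w[...,2]<78)]; g=g[(abs(g[:,0]-450)<60)&(abs(g[:,1]+90)<110)]
    print(n,len(g),np.median(g,0).round(1) if len(g) else '',cv2.minAreaRect(g[:,:2].astype(np.float32)) if len(g)>4 else '')
E
```

```text
t 5.1 pos [ 448.2 -150.8  256.4] approach [-0.0215  0.0024 -0.9998] jaw yaw -10.72 jaw z -0.0216 F [-0.4 -0.3  0.3] gap 56.5
yellow 528 [ 449.4 -136.5   71.9] ((448.9062194824219, -138.06182861328125), (12.48843765258789, 38.625186920166016), 78.1494369506836)
blue 228 [ 455.4 -103.5   72.3] ((455.9007568359375, -103.77333068847656), (6.187373638153076, 36.48149871826172), 78.85765075683594)
white 1072 [470.7 -33.7  72.1] ((459.3069152832031, -85.76936340332031), (173.71925354003906, 39.73881149291992), 77.73802947998047)
```

View pics/w3.png

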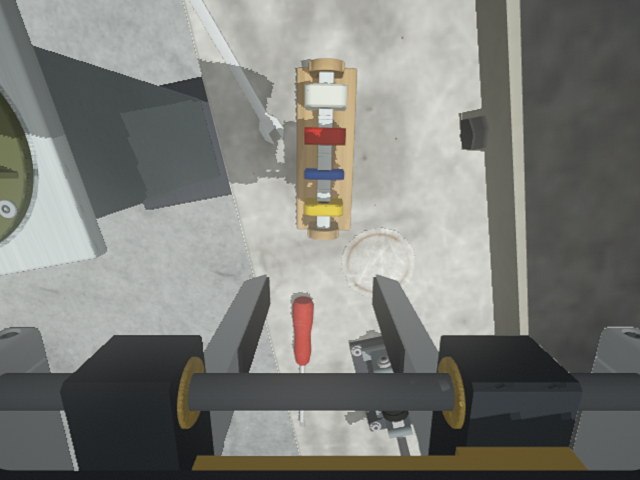

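>>> jog_arm:
  moves:
    - [[5,30,-25,0,-1.2,-0.9],[6,30,-35,0,0,0],[6,30,-35,0,0,0],[5,28,-30,0,0,0],[0,0,0,0,0,0]]
  gripper: 0.35

```text
clock: 5.65
eef_pos: [469.6, -22.7, 125.8]
eef_rot: [1.639, 1.569, 1.442]
wrist_force: [-0.7, 0.2, 0.4]
finger_gap: 63.5
```

```bash
python3 - <<'E'
from unit import *
pose()
w=np.load('w3.npy'); im=cv2.imread('pics/w3.png'); hsv=cv2.cvtColor(im,cv2.COLOR_BGR2HSV)
def blk(box,lo,hi):
    x0,y0,x1,y1=box; k=np.zeros((480,640),bool);k[y0:y1,x0:x1]=1
    g=w[k&(cv2.inRange(hsv,lo,hi)>0)&(w[...,2]>62)&(w[...,2]<78)]; return len(g),cv2.minAreaRect(g[:,:2].astype(np.float32)),g[:,2].max()
print(blk((295,78,360,112),(0,0,90),(180,70,255))); print(blk((295,195,360,222),(20,90,60),(36,255,255))); print(blk((295,120,360,150),(0,90,60),(180,255,255)))
E
```

```text
t 5.65 pos [469.6 -22.7 125.8] approach [ 3.0e-04  2.2e-03 -1.0e+00] jaw yaw -11.31 jaw z -0.0002 F [-0.7  0.2  0.4] gap 63.5
(1029, ((470.78326416015625, -33.029747009277344), (20.227027893066406, 39.75162124633789), 77.8685302734375), np.float64(75.78646546857085))
(507, ((449.0022888183594, -138.07437133789062), (12.464669227600098, 38.84642028808594), 78.01388549804688), np.float64(75.39960793167762))
(726, ((463.5241394042969, -68.34881591796875), (15.772981643676758, 39.64906311035156), 77.85307312011719), np.float64(74.74707541669494))
```

>>> jog_arm:
  moves:
    - [[1,-10,-10,0,0,-0.8],[0,0,-5,0,0,0],[0,0,0,0,0,0]]

```text
clock: 5.95
eef_pos: [471.0, -32.5, 110.5]
eef_rot: [1.233, 1.569, 1.023]
wrist_force: [-0.2, 0.1, 0.1]
finger_gap: 63.6
```

```bash
python3 st.py
```

```text
t 5.95 pos [471.  -32.5 110.5] approach [ 0.0012  0.002  -1.    ] jaw yaw -11.98 jaw z 0.0008 F [-0.2  0.1  0.1] gap 63.6
```

>>> jog_arm:
  moves:
    - [[0,0,-19,0,0,0],[0,0,-19,0,0,0],[0,0,-16,0,0,0],[0,0,0,0,0,0]]

```text
clock: 6.35
eef_pos: [472.9, -35.5, 58.2]
eef_rot: [0.314, 1.563, 0.101]
wrist_force: [-0.8, 0.2, 0.6]
finger_gap: 63.5
```

>>> jog_arm:
  moves:
    - [[0,0,0,0,0,0],[0,0,0,0,0,0],[0,0,0,0,0,0],[0,0,0,0,0,0]]
  gripper: -1
  squeeze: 15

```text
clock: 6.75
eef_pos: [471.0, -36.0, 60.5]
eef_rot: [0.721, 1.567, 0.506]
wrist_force: [-5.4, 2.2, -3.5]
finger_gap: 40.1
```

```bash
python3 st.py
```

```text
t 6.75 pos [471.  -36.   60.5] approach [ 0.0032  0.0018 -1.    ] jaw yaw -12.32 jaw z 0.0028 F [-5.4  2.2 -3.5] gap 40.1
```

>>> jog_arm:
  moves:
    - [[0,0,15,0,0,0],[0,0,30,0,0,0],[0,0,35,0,0,0],[0,10,25,0,0,5],[3,40,0,0,0,6]]

```text
clock: 7.25
eef_pos: [473.3, 12.5, 172.3]
eef_rot: [0.289, 1.566, 0.266]
wrist_force: [0.1, -0.9, -0.8]
finger_gap: 39.7
```

>>> jog_arm:
  moves:
    - [[6,45,0,0,0,6],[6,45,0,0,0,6],[6,45,0,0,0,6],[6,40,0,0,0,4],[0,0,0,0,0,0]]

```text
clock: 7.75
eef_pos: [498.0, 197.1, 178.1]
eef_rot: [0.08, 1.557, 0.461]
wrist_force: [0.4, -0.9, -0.7]
finger_gap: 39.9
```

```bash
python3 st.py
```

```text
t 7.75 pos [498.  197.1 178.1] approach [ 0.0126  0.0063 -0.9999] jaw yaw 21.82 jaw z 0.0141 F [ 0.4 -0.9 -0.7] gap 39.9
```

>>> jog_arm:
  moves:
    - [[4,18,-20,-0.36,0.72,-0.4],[1,4,-10,0,0,0],[0,0,0,0,0,0]]

```text
clock: 8.05
eef_pos: [503.3, 219.6, 149.1]
eef_rot: [-0.256, 1.568, 0.118]
wrist_force: [0.5, -0.7, -0.3]
finger_gap: 39.7
```

```bash
python3 - <<'E'
from unit import *
im,w=find('w4'); rc=green(im,w); print(rc)
a=np.radians(21.3); ex=np.array([np.cos(a),np.sin(a)]); ey=np.array([-ex[1],ex[0]])
r=w.reshape(-1,3); r=r[np.isfinite(r[:,0])]; z=r[:,2]; uv=np.c_[r[:,:2]@ex,r[:,:2]@ey]
s=(z>100)&(z<165)&(abs(uv[:,0]-548)<18)&(abs(uv[:,1]-24)<35); q=uv[s]; zz=z[s]; print(s.sum())
hist,b=np.histogram(zz,20); print(b.round(),hist)
t=zz>np.percentile(zz,97)-6; print(np.percentile(q[t],[0.5,50,99.5],axis=0),np.percentile(zz,[1,97]))
E
```

```text
t 8.05 pos [503.3 219.6 149.1] approach [ 2.5e-03  3.0e-04 -1.0e+00] jaw yaw 21.44 jaw z 0.0024 F [ 0.5 -0.7 -0.3] gap 39.7
((489.4808654785156, 252.8388671875), (32.680233001708984, 45.78746795654297), 21.012678146362305)
4513
[117. 119. 122. 124. 126. 129. 131. 133. 136. 138. 140. 142. 145. 147.
 149. 152. 154. 156. 159. 161. 163.] [  15   54   46   51   55   56   63   50   66   96  115  111  119  125
  139  137  153  216 1235 1611]
[[530.29595935  14.44332478]
 [548.08975868  26.20649869]
 [565.76466365  34.75563994]] [120.82634753 162.15636389]
```

View pics/w4.png

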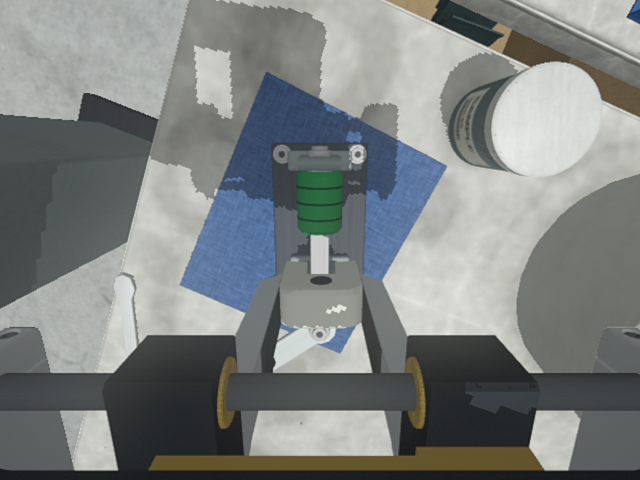

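>>> jog_arm:
  moves:
    - [[-0.4,-0.7,-17,0,0,-0.1],[0,0,-17,0,0,0],[0,0,-12,0,0,0],[0,0,0,0,0,0],[0,0,0,0,0,0]]

```text
clock: 8.6
eef_pos: [504.7, 214.8, 107.0]
eef_rot: [-0.13, 1.562, 0.237]
wrist_force: [-0.2, 0.2, 0.7]
finger_gap: 39.9
```

```bash
cat >> st.py <<'E'
    s=manip.read_state()['eef_pos']; a=np.radians(21.3); print('u',(s[0]*np.cos(a)+s[1]*np.sin(a)).round(2),'v',(-s[0]*np.sin(a)+s[1]*np.cos(a)).round(2))
E
python3 st.py
```

```text
File "st.py", line 10
    s=manip.read_state()['eef_pos']; a=np.radians(21.3); print('u',(s[0]*np.cos(a)+s[1]*np.sin(a)).round(2),'v',(-s[0]*np.sin(a)+s[1]*np.cos(a)).round(2))
IndentationError: unexpected indent
```

```bash
python3 - <<'E'
t=open('st.py').read().replace("if __name__=='__main__': pose()","if __name__=='__main__':\n    pose()"); open('st.py','w').write(t)
E
python3 st.py
```

```text
t 8.6 pos [504.7 214.8 107. ] approach [ 0.009   0.0022 -1.    ] jaw yaw 21.06 jaw z 0.0091 F [-0.2  0.2  0.7] gap 39.9
u 548.25 v 16.75
```

>>> jog_arm:
  moves:
    - [[-1.8,4.2,-3,0,0,0],[0,0,0,0,0,0],[0,0,0,0,0,0]]

```text
clock: 8.9
eef_pos: [503.5, 219.3, 105.7]
eef_rot: [-0.105, 1.559, 0.263]
wrist_force: [0.0, 0.0, -1.2]
finger_gap: 40.1
```

```bash
python3 st.py
```

```text
t 8.9 pos [503.5 219.3 105.7] approach [ 0.0115  0.0031 -0.9999] jaw yaw 21.03 jaw z 0.0119 F [ 0.   0.  -1.2] gap 40.1
u 548.78 v 21.39
```

>>> jog_arm:
  moves:
    - [[-0.6,-0.3,-3,-0.17,0.65,0.25],[0,0,-4,0,0,0],[0,0,-4,0,0,0],[0,0,0,0,0,0]]

```text
clock: 9.3
eef_pos: [502.9, 219.2, 94.1]
eef_rot: [2.666, 1.57, 3.038]
wrist_force: [-0.5, 0.2, -1.1]
finger_gap: 39.7
```

```bash
python3 st.py
```

```text
t 9.3 pos [502.9 219.2  94.1] approach [-4.e-04  0.e+00 -1.e+00] jaw yaw 21.34 jaw z -0.0004 F [-0.5  0.2 -1.1] gap 39.7
u 548.19 v 21.52
```

Aligned; slow descent onto the axle.

>>> jog_arm:
  moves:
    - [[0,0,-4,0,0,0],[0,0,-4,0,0,0],[0,0,-4,0,0,0],[0,0,0,0,0,0]]

```text
clock: 9.7
eef_pos: [502.8, 219.0, 80.6]
eef_rot: [2.961, 1.57, -2.95]
wrist_force: [0.3, 0.7, -0.5]
finger_gap: 40.2
```

```bash
python3 st.py
```

```text
t 9.7 pos [502.8 219.   80.6] approach [-1.e-03 -2.e-04 -1.e+00] jaw yaw 21.33 jaw z -0.001 F [ 0.3  0.7 -0.5] gap 40.2
u 548.01 v 21.44
```

>>> jog_arm:
  moves:
    - [[0,0,-4,0,0,0],[0,0,-4,0,0,0],[0,0,-2,0,0,0],[0,0,0,0,0,0]]

```text
clock: 10.1
eef_pos: [502.8, 219.0, 69.7]
eef_rot: [2.972, 1.57, -2.939]
wrist_force: [-0.0, 0.3, -0.6]
finger_gap: 39.7
```

```bash
python3 st.py
```

```text
t 10.1 pos [502.8 219.   69.7] approach [-1.e-03 -2.e-04 -1.e+00] jaw yaw 21.33 jaw z -0.0011 F [-0.   0.3 -0.6] gap 39.7
u 548.0 v 21.45
```

>>> jog_arm:
  moves:
    - [[0,0,-1,0,0,0],[0,0,-0.5,0,0,0],[0,0,0,0,0,0]]

```text
clock: 10.4
eef_pos: [502.9, 219.1, 68.3]
eef_rot: [2.87, 1.57, -3.041]
wrist_force: [0.4, -0.4, -0.9]
finger_gap: 39.6
```

>>> jog_arm:
  moves:
    - [[0,0,-0.6,0,0,0],[0,0,0,0,0,0]]

```text
clock: 10.6
eef_pos: [503.0, 219.1, 67.8]
eef_rot: [2.783, 1.57, -3.128]
wrist_force: [0.0, -0.0, -1.8]
finger_gap: 39.5
```

>>> jog_arm:
  moves:
    - [[0,0,-1,0,0,0],[0,0,0,0,0,0]]

```text
clock: 10.8
eef_pos: [503.0, 219.1, 66.8]
eef_rot: [2.439, 1.571, 2.811]
wrist_force: [0.1, -0.2, -0.7]
finger_gap: 40.2
```

>>> jog_arm:
  moves:
    - [[0,0,0,0,0,0],[0,0,0,0,0,0],[0,0,0,0,0,0],[0,0,0,0,0,0],[0,0,0,0,0,0]]
  gripper: 0.3

```text
clock: 11.3
eef_pos: [503.2, 219.2, 67.0]
eef_rot: [0.588, 1.571, 0.96]
wrist_force: [0.1, -0.0, 0.3]
finger_gap: 61.0
```

>>> jog_arm:
  moves:
    - [[0,0,10,0,0,0],[0,0,30,0,0,0],[0,-10,45,0,0,0],[0,-20,45,0,0,0],[0,0,0,0,0,0]]

```text
clock: 11.8
eef_pos: [501.8, 188.1, 203.7]
eef_rot: [-2.951, 1.57, -2.578]
wrist_force: [0.4, 1.1, -0.6]
finger_gap: 61.2
```

```bash
cat > chk.py <<'E'
from unit import *
import sys
im,w=find(sys.argv[1])
a=np.radians(21.3); ex=np.array([np.cos(a),np.sin(a)]); ey=np.array([-ex[1],ex[0]])
r=w.reshape(-1,3); r=r[np.isfinite(r[:,0])]; z=r[:,2]; u=r[:,:2]@ex;v=r[:,:2]@ey
for lo in np.arange(-10,48,1.5):
    s=(abs(u-548)<8)&(v>=lo)&(v<lo+1.5)&(z>5)&(z<125)
    print(lo,np.median(z[s]).round(1) if s.any() else '',end='; ')
s=(abs(v-18)<18)&(z>62)&(z<85)&(abs(u-548)<30); print('\nsp',np.percentile(u[s],[1,99]),np.percentile(v[s],[1,99]))
s=(z>98)&(z<112)&(abs(v+10)<70)&(abs(u-548)<60); print('knob',np.c_[u,v][s].mean(0),s.sum())
E
python3 chk.py w5
```

```text
t 11.8 pos [501.8 188.1 203.7] approach [-9.e-04 -6.e-04 -1.e+00] jaw yaw 21.39 jaw z -0.001 F [ 0.4  1.1 -0.6] gap 61.2
-10.0 60.0; -8.5 61.6; -7.0 61.5; -5.5 61.4; -4.0 61.4; -2.5 60.6; -1.0 58.6; 0.5 55.5; 2.0 55.7; 3.5 55.5; 5.0 55.1; 6.5 55.6; 8.0 55.6; 9.5 56.7; 11.0 ; 12.5 ; 14.0 76.9; 15.5 78.6; 17.0 78.6; 18.5 78.4; 20.0 78.9; 21.5 78.8; 23.0 78.4; 24.5 78.9; 26.0 78.8; 27.5 78.4; 29.0 78.7; 30.5 78.8; 32.0 78.1; 33.5 69.4; 35.0 62.9; 36.5 64.3; 38.0 65.4; 39.5 64.7; 41.0 64.9; 42.5 64.8; 44.0 64.8; 45.5 65.3; 47.0 64.7; 
sp [528.81504205 567.91838379] [14.41445651 34.37932733]
knob [509.89715254 -53.62141837] 189
```

>>> jog_arm:
  moves:
    - [[-5,-41,0,0,0,-6],[-7,-43,0,0,0,-6],[-7,-43,0,0,0,-6],[-7,-43,0,0,0,-6],[-7,-43,0,0,0,-6]]

```text
clock: 12.35
eef_pos: [464.7, -26.0, 197.8]
eef_rot: [3.03, 1.562, 2.87]
wrist_force: [0.2, -0.5, 0.0]
finger_gap: 61.0
```

>>> jog_arm:
  moves:
    - [[-7,-43,-10,0,0,-3.4],[-7,-43,-20,0,0,0],[-6,-29,-20,0,0,0],[0,0,-20,0,0,0],[0,0,0,0,0,0]]

```text
clock: 12.85
eef_pos: [440.6, -148.2, 122.8]
eef_rot: [3.009, 1.558, 2.778]
wrist_force: [0.4, 0.6, 0.7]
finger_gap: 61.3
```

```bash
python3 st.py
```

```text
t 12.85 pos [ 440.6 -148.2  122.8] approach [-0.0116  0.0044 -0.9999] jaw yaw -13.26 jaw z -0.0123 F [0.4 0.6 0.7] gap 61.3
u 356.68 v -298.09
```

>>> jog_arm:
  moves:
    - [[8,8.4,-10,-0.25,-0.66,1.2],[0,0,-8,0,0,0],[0,0,0,0,0,0]]

```text
clock: 13.15
eef_pos: [448.9, -138.5, 104.7]
eef_rot: [3.01, 1.569, 2.801]
wrist_force: [0.9, -0.4, 1.3]
finger_gap: 60.9
```

```bash
python3 st.py
```

```text
t 13.15 pos [ 448.9 -138.5  104.7] approach [-1.3e-03  5.0e-04 -1.0e+00] jaw yaw -11.98 jaw z -0.0013 F [ 0.9 -0.4  1.3] gap 60.9
u 367.9 v -292.14
```

>>> jog_arm:
  moves:
    - [[-0.3,-1.3,-12,0,0,0],[0,0,-12,0,0,0],[0,0,-12,0,0,0],[0,0,-8,0,0,0],[0,0,0,0,0,0]]

```text
clock: 13.65
eef_pos: [448.5, -139.7, 57.8]
eef_rot: [3.095, 1.57, 2.886]
wrist_force: [-0.1, -0.7, 0.6]
finger_gap: 60.9
```

```bash
python3 st.py
```

```text
t 13.65 pos [ 448.5 -139.7   57.8] approach [-1.1e-03  3.0e-04 -1.0e+00] jaw yaw -11.97 jaw z -0.0012 F [-0.1 -0.7  0.6] gap 60.9
u 367.11 v -293.11
```

>>> jog_arm:
  moves:
    - [[0,0,0,0,0,0],[0,0,0,0,0,0],[0,0,0,0,0,0],[0,0,0,0,0,0]]
  gripper: -1
  squeeze: 15

```text
clock: 14.05
eef_pos: [448.9, -140.0, 58.4]
eef_rot: [-2.857, 1.57, -3.066]
wrist_force: [0.9, 0.6, -0.3]
finger_gap: 39.6
```

```bash
python3 st.py
```

```text
t 14.05 pos [ 448.9 -140.    58.4] approach [-3.e-04 -0.e+00 -1.e+00] jaw yaw -11.98 jaw z -0.0003 F [ 0.9  0.6 -0.3] gap 39.6
u 367.37 v -293.47
```

>>> jog_arm:
  moves:
    - [[0,0,15,0,0,0],[0,0,30,0,0,0],[0,0,35,0,0,0],[2,20,25,0,0,5],[6,43,5,0,0,6]]

```text
clock: 14.55
eef_pos: [455.8, -78.0, 172.5]
eef_rot: [-2.672, 1.569, -2.69]
wrist_force: [0.0, 0.5, -1.1]
finger_gap: 39.6
```

>>> jog_arm:
  moves:
    - [[7,43,0,0,0,6],[7,43,0,0,0,6],[7,43,0,0,0,6],[7,43,0,0,0,4.3],[7,43,0,0,0,0]]

```text
clock: 15.05
eef_pos: [491.5, 144.7, 176.4]
eef_rot: [-0.431, 1.564, -0.043]
wrist_force: [0.7, 0.2, -0.5]
finger_gap: 39.8
```

>>> jog_arm:
  moves:
    - [[5,20,0,0,0,0],[0,0,0,0,0,0]]

```text
clock: 15.25
eef_pos: [496.4, 170.0, 176.7]
eef_rot: [-0.333, 1.564, 0.061]
wrist_force: [0.7, -0.5, -1.7]
finger_gap: 39.9
```

```bash
python3 st.py
```

```text
t 15.25 pos [496.4 170.  176.7] approach [ 7.1e-03  4.0e-04 -1.0e+00] jaw yaw 22.56 jaw z 0.0067 F [ 0.7 -0.5 -1.7] gap 39.9
u 524.28 v -21.9
```

>>> jog_arm:
  moves:
    - [[8,24,-15,0,0.4,-1.25],[4,10,-15,0,0,0],[0,0,-6,0,0,0],[0,0,0,0,0,0]]

```text
clock: 15.65
eef_pos: [508.4, 202.8, 139.4]
eef_rot: [-0.95, 1.57, -0.578]
wrist_force: [0.5, -0.2, 0.1]
finger_gap: 39.9
```

```bash
python3 st.py; python3 - <<'E'
from unit import *
im,w=find('w6')
a=np.radians(21.3); ex=np.array([np.cos(a),np.sin(a)]); ey=np.array([-ex[1],ex[0]])
r=w.reshape(-1,3); r=r[np.isfinite(r[:,0])]; z=r[:,2]; u=r[:,:2]@ex;v=r[:,:2]@ey
s=(z>144)&(z<165)&(abs(u-548)<17)&(abs(v-7)<25); print('yellow held v',np.percentile(v[s],[1,99]),np.median(z[s]))
s=(z>75)&(z<82)&(abs(u-548)<17)&(abs(v-24)<15); print('white v',np.percentile(v[s],[1,99]))
E
```

```text
t 15.65 pos [508.4 202.8 139.4] approach [ 4.e-04 -2.e-04 -1.e+00] jaw yaw 21.32 jaw z 0.0003 F [ 0.5 -0.2  0.1] gap 39.9
u 547.39 v 4.28
t 15.65 pos [508.4 202.8 139.4] approach [ 4.e-04 -2.e-04 -1.e+00] jaw yaw 21.32 jaw z 0.0003 F [ 0.5 -0.2  0.1] gap 39.9
yellow held v [ 0.80182674 12.48491271] 153.2926961482264
white v [14.19536114 34.04877644]
```

>>> jog_arm:
  moves:
    - [[0.3,1.2,-8,0,0,0],[0,0,-6,0,0,0],[0,0,-4,0,0,0],[0,0,0,0,0,0]]

```text
clock: 16.1
eef_pos: [509.2, 202.0, 121.7]
eef_rot: [-0.277, 1.568, 0.093]
wrist_force: [0.6, -0.4, -0.3]
finger_gap: 39.8
```

```bash
python3 st.py
```

```text
t 16.1 pos [509.2 202.  121.7] approach [ 2.6e-03  2.0e-04 -1.0e+00] jaw yaw 21.2 jaw z 0.0025 F [ 0.6 -0.4 -0.3] gap 39.8
u 547.79 v 3.25
```

>>> jog_arm:
  moves:
    - [[-0.5,2.1,-2,0,0.15,0.1],[0,0,-2,0,0,0],[0,0,0,0,0,0]]

```text
clock: 16.4
eef_pos: [508.8, 204.2, 117.7]
eef_rot: [0.514, 1.57, 0.886]
wrist_force: [0.3, 0.2, -0.8]
finger_gap: 39.9
```

```bash
python3 st.py
```

```text
t 16.4 pos [508.8 204.2 117.7] approach [ 3.e-04  4.e-04 -1.e+00] jaw yaw 21.31 jaw z 0.0005 F [ 0.3  0.2 -0.8] gap 39.9
u 548.27 v 5.44
```

>>> jog_arm:
  moves:
    - [[-0.2,0,-4,0,0,0],[0,0,-4,0,0,0],[0,0,-4,0,0,0],[0,0,-4,0,0,0],[0,0,0,0,0,0]]

```text
clock: 16.9
eef_pos: [508.5, 204.3, 100.3]
eef_rot: [0.548, 1.57, 0.921]
wrist_force: [0.3, -0.1, 0.1]
finger_gap: 40.2
```

```bash
python3 st.py
```

```text
t 16.9 pos [508.5 204.3 100.3] approach [ 3.e-04  4.e-04 -1.e+00] jaw yaw 21.32 jaw z 0.0004 F [ 0.3 -0.1  0.1] gap 40.2
u 548.0 v 5.61
```

>>> jog_arm:
  moves:
    - [[0,-0.1,-4,0,0,0],[0,0,-4,0,0,0],[0,0,-4,0,0,0],[0,0,-4,0,0,0],[0,0,0,0,0,0]]

```text
clock: 17.4
eef_pos: [508.5, 204.2, 82.7]
eef_rot: [0.607, 1.57, 0.979]
wrist_force: [-0.0, -0.2, -0.6]
finger_gap: 40.1
```

```bash
python3 st.py
```

```text
t 17.4 pos [508.5 204.2  82.7] approach [ 2.e-04  3.e-04 -1.e+00] jaw yaw 21.32 jaw z 0.0003 F [-0.  -0.2 -0.6] gap 40.1
u 547.94 v 5.52
```

>>> jog_arm:
  moves:
    - [[0,0,-4,0,0,0],[0,0,-4,0,0,0],[0,0,-4,0,0,0],[0,0,-3,0,0,0],[0,0,0,0,0,0]]

```text
clock: 17.9
eef_pos: [508.5, 204.2, 66.4]
eef_rot: [0.662, 1.57, 1.034]
wrist_force: [0.0, 0.1, -1.2]
finger_gap: 40.1
```

>>> jog_arm:
  moves:
    - [[0,0,-1,0,0,0],[0,0,0,0,0,0]]

```text
clock: 18.1
eef_pos: [508.6, 204.2, 65.3]
eef_rot: [0.554, 1.57, 0.926]
wrist_force: [-0.5, -0.6, 0.4]
finger_gap: 39.8
```

Release and retreat, then check.

>>> jog_arm:
  moves:
    - [[0,0,0,0,0,0],[0,0,0,0,0,0],[0,0,0,0,0,0],[0,0,0,0,0,0],[0,0,0,0,0,0]]
  gripper: 0.3

```text
clock: 18.6
eef_pos: [508.9, 204.3, 65.9]
eef_rot: [0.121, 1.569, 0.493]
wrist_force: [0.4, -0.2, 0.2]
finger_gap: 61.2
```

>>> jog_arm:
  moves:
    - [[0,0,10,0,0,0],[0,0,30,0,0,0],[0,-5,45,0,0,0],[0,-10,45,0,0,0],[0,0,0,0,0,0]]

```text
clock: 19.1
eef_pos: [507.5, 188.6, 202.7]
eef_rot: [0.27, 1.571, 0.642]
wrist_force: [0.7, -0.2, 0.7]
finger_gap: 61.0
```

```bash
python3 chk.py w7
```

```text
t 19.1 pos [507.5 188.6 202.7] approach [ 2.e-04  1.e-04 -1.e+00] jaw yaw 21.35 jaw z 0.0002 F [ 0.7 -0.2  0.7] gap 61.0
-10.0 59.8; -8.5 61.3; -7.0 61.6; -5.5 61.7; -4.0 61.1; -2.5 ; -1.0 ; 0.5 76.6; 2.0 78.4; 3.5 78.4; 5.0 78.7; 6.5 78.7; 8.0 78.6; 9.5 78.3; 11.0 78.0; 12.5 75.7; 14.0 77.2; 15.5 78.6; 17.0 78.6; 18.5 78.8; 20.0 78.7; 21.5 78.8; 23.0 78.7; 24.5 78.6; 26.0 78.6; 27.5 79.2; 29.0 78.5; 30.5 78.7; 32.0 77.9; 33.5 71.1; 35.0 63.0; 36.5 64.5; 38.0 64.6; 39.5 64.6; 41.0 64.7; 42.5 64.5; 44.0 65.2; 45.5 65.2; 47.0 64.6; 
sp [528.59740444 567.58119521] [ 2.07878396 34.20707273]
knob [509.89663619 -53.57447696] 192
```

View pics/w7.png

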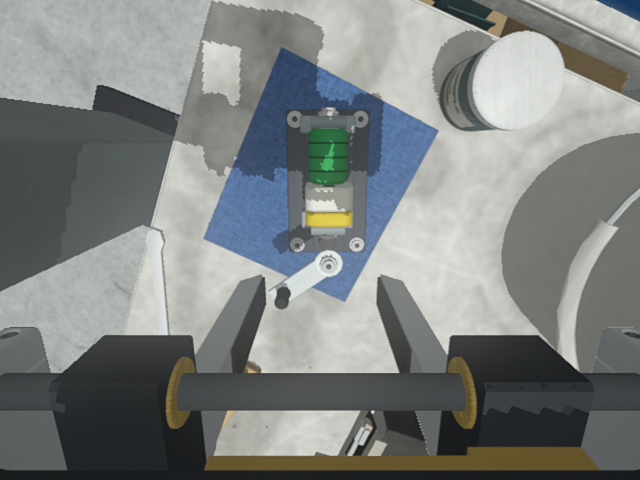

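```bash
python3 -c "
from h import *
print(manip.read_state()['joints'])"
```

```text
[ 2.88614774e-01  3.02075015e-01  1.57673795e+00  1.96449829e-04
  1.26590272e+00 -8.40851272e-02]
```

>>> jog_arm:
  moves:
    - [[-3,-12,0,0,0,8.4],[-3,-12,0,0,0,8.4],[-3,-12,0,0,0,8.4],[-2,-10,0,0,0,8.4],[-2,-8,0,0,0,8.4]]
  gripper: -0.3

```text
clock: 19.65
eef_pos: [491.4, 133.8, 196.7]
eef_rot: [2.617, 1.563, -2.543]
wrist_force: [-0.0, -0.7, -0.1]
finger_gap: 32.9
```

```bash
python3 st.py; python3 -c "
from h import *
print(manip.read_state()['joints'])"
```

```text
t 19.65 pos [491.4 133.8 196.7] approach [-0.0066 -0.0045 -1.    ] jaw yaw 64.34 jaw z -0.0069 F [-0.  -0.7 -0.1] gap 32.9
u 506.41 v -53.84
[ 0.1954484   0.2388705   1.66528048 -0.00329571  1.24476803 -0.92633055]
```

>>> jog_arm:
  moves:
    - [[0,0,-10,0,0,8.4],[0,0,-12,0,0,8.4],[0,0,-12,0,0,8.4],[0,0,-12,0,0,8.4],[0,0,-6,0,0,8.4]]

```text
clock: 20.15
eef_pos: [489.2, 133.0, 139.5]
eef_rot: [2.195, 1.559, -2.215]
wrist_force: [-0.4, -1.3, 0.2]
finger_gap: 33.0
```

>>> jog_arm:
  moves:
    - [[0,0,0,0,0,4],[0,0,0,0,0,0],[0,0,0,0,0,0]]

```text
clock: 20.45
eef_pos: [487.4, 133.1, 136.1]
eef_rot: [1.921, 1.554, -2.414]
wrist_force: [-0.1, -0.4, -0.2]
finger_gap: 33.0
```

```bash
python3 - <<'E'
from unit import *
im,w=find('w8')
a=np.radians(21.3); ex=np.array([np.cos(a),np.sin(a)]); ey=np.array([-ex[1],ex[0]])
r=w.reshape(-1,3); r=r[np.isfinite(r[:,0])]; z=r[:,2]; u=r[:,:2]@ex;v=r[:,:2]@ey
s=(z>100)&(z<112)&(abs(v+50)<25)&(abs(u-510)<25); print('knob',u[s].mean() if s.any() else 0,v[s].mean() if s.any() else 0,s.sum())
E
python3 st.py
```

```text
t 20.45 pos [487.4 133.1 136.1] approach [-0.0122 -0.0109 -0.9999] jaw yaw -68.38 jaw z 0.0056 F [-0.1 -0.4 -0.2] gap 33.0
knob 508.34523973006515 -55.55320993841519 325
t 20.5 pos [487.4 133.1 136.2] approach [-0.0121 -0.0109 -0.9999] jaw yaw -68.38 jaw z 0.0057 F [ 0.5  0.1 -0.6] gap 32.6
u 502.44 v -53.09
```

>>> jog_arm:
  moves:
    - [[6.5,0.9,0,0.62,-0.7,0],[0,0,-8,0,0,0],[0,0,-8,0,0,0],[0,0,-6,0,0,0],[0,0,0,0,0,0]]

```text
clock: 21.0
eef_pos: [494.3, 134.0, 111.9]
eef_rot: [-1.184, 1.569, 0.76]
wrist_force: [0.3, 0.0, 0.3]
finger_gap: 32.8
```

```bash
python3 st.py
```

```text
t 21.0 pos [494.3 134.  111.9] approach [ 0.001  0.001 -1.   ] jaw yaw -68.62 jaw z -0.0005 F [0.3 0.  0.3] gap 32.8
u 509.23 v -54.76
```

```bash
cat > arc.py <<'E'
import sys
from st import *
# args: target thetas end, rows ; prints rows from the measured pose
th1,n,jaw1=float(sys.argv[1]),int(sys.argv[2]),float(sys.argv[3]) 
a=np.radians(21.3); E=np.array([[np.cos(a),-np.sin(a)],[np.sin(a),np.cos(a)]])
P,M=pose(); uv=E.T@P[:2]; piv=np.array([548,-28.2]); d=uv-piv
th0=np.arctan2(-d[0],d[1]); th0+= 2*np.pi*(th0<-1)
j=M[:,2]; jy=(np.degrees(np.arctan2(j[1],j[0]))-21.3)%180
print('theta tcp',th0,'r',np.hypot(*d),'jaw uv',jy)
prev=uv
for t in np.linspace(th0,th1,n+1)[1:]:
    q=piv+47*np.array([-np.sin(t),np.cos(t)]); dw=E@(q-prev); prev=q; print(dw.round(1),round((jaw1-jy)/n,1),end='; ')
A=M[:,0]; print('tilt fix wx,wy deg',np.degrees([-A[1],A[0]]).round(2))
E
python3 arc.py 1.45 5 70
```

```text
t 21.0 pos [494.3 134.  111.9] approach [ 0.001  0.001 -1.   ] jaw yaw -68.62 jaw z -0.0005 F [0.3 0.  0.3] gap 32.8
theta tcp 2.1713859969049745 r 46.992396755429894 jaw uv 90.08487226592756
[-5.3  4.2] -4.0; [-4.6  4.9] -4.0; [-3.9  5.5] -4.0; [-3.1  6. ] -4.0; [-2.2  6.4] -4.0; tilt fix wx,wy deg [-0.05  0.06]
```

>>> jog_arm:
  moves:
    - [[0,0,0,0,0,0],[0,0,0,0,0,0],[0,0,0,0,0,0]]
  gripper: -0.57

```text
clock: 21.3
eef_pos: [494.3, 134.0, 111.9]
eef_rot: [-1.129, 1.57, 0.814]
wrist_force: [0.6, -0.3, -0.1]
finger_gap: 20.1
```

>>> jog_arm:
  moves:
    - [[-5.3,4.2,0,0,0,-4],[-4.6,4.9,0,0,0,-4],[-3.9,5.5,0,0,0,-4],[-3.1,6,0,0,0,-4],[-2.2,6.4,0,0,0,-4]]

```text
clock: 21.8
eef_pos: [474.4, 160.3, 112.5]
eef_rot: [-3.027, 1.569, -1.445]
wrist_force: [-1.4, -1.5, -0.9]
finger_gap: 20.0
```

```bash
python3 arc.py 0.75 5 50
```

```text
t 21.8 pos [474.4 160.3 112.5] approach [ 2.0e-04 -1.5e-03 -1.0e+00] jaw yaw -89.38 jaw z 0.0015 F [-1.4 -1.5 -0.9] gap 20.0
theta tcp 1.4625645388676385 r 48.066747108626714 jaw uv 69.31834876212505
[-0.2  6.8] -3.9; [-0.3  6.7] -3.9; [0.6 6.7] -3.9; [1.6 6.5] -3.9; [2.5 6.2] -3.9; tilt fix wx,wy deg [0.09 0.01]
```

>>> jog_arm:
  moves:
    - [[-0.2,6.8,0,0,0,-4],[-0.3,6.7,0,0,0,-4],[0.6,6.7,0,0,0,-4],[1.6,6.5,0,0,0,-4],[2.5,6.2,0,0,0,-4]]

```text
clock: 22.3
eef_pos: [477.7, 194.0, 113.1]
eef_rot: [2.944, 1.568, -2.121]
wrist_force: [-0.6, -1.2, -0.6]
finger_gap: 20.3
```

```bash
python3 arc.py 0.0 5 25
```

```text
t 22.3 pos [477.7 194.  113.1] approach [-0.0015 -0.0025 -1.    ] jaw yaw 69.76 jaw z -0.0029 F [-0.6 -1.2 -0.6] gap 20.3
theta tcp 0.7422246820722933 r 48.053478892178674 jaw uv 48.46132064216489
[4.5 5.5] -4.7; [4.4 5.4] -4.7; [5.1 4.7] -4.7; [5.8 3.9] -4.7; [6.3 3. ] -4.7; tilt fix wx,wy deg [ 0.14 -0.09]
```

>>> jog_arm:
  moves:
    - [[4.5,5.5,-0.3,0,0,-4.7],[4.4,5.4,-0.3,0,0,-4.7],[5.1,4.7,0,0,0,-4.7],[5.8,3.9,0,0,0,-4.7],[6.3,3,0,0,0,-4.7]]

```text
clock: 22.8
eef_pos: [503.9, 217.7, 113.3]
eef_rot: [2.892, 1.567, -2.6]
wrist_force: [-0.9, 0.7, -0.4]
finger_gap: 20.4
```

```bash
python3 arc.py -0.1 2 15
```

```text
t 22.8 pos [503.9 217.7 113.3] approach [-0.0032 -0.002  -1.    ] jaw yaw 45.32 jaw z -0.0037 F [-0.9  0.7 -0.4] gap 20.4
theta tcp -0.011937784390337425 r 48.0123432213842 jaw uv 24.02245025587708
[ 2.3 -0.3] -4.5; [2.  0.6] -4.5; tilt fix wx,wy deg [ 0.11 -0.19]
```

>>> jog_arm:
  moves:
    - [[1.5,0.4,0,0,0,-4],[1.5,0.4,0,0,0,-4],[1,0.4,0,0,0,0]]

```text
clock: 23.1
eef_pos: [507.6, 218.8, 113.3]
eef_rot: [2.955, 1.564, -2.685]
wrist_force: [-8.7, -4.6, 4.7]
finger_gap: 20.1
```

```bash
python3 st.py
```

```text
t 23.1 pos [507.6 218.8 113.3] approach [-0.0059 -0.0029 -1.    ] jaw yaw 36.87 jaw z -0.0065 F [-8.7 -4.6  4.7] gap 20.1
u 552.42 v 19.43
```

>>> jog_arm:
  moves:
    - [[-3,-1.2,0,0,0,0],[0,0,0,0,0,0],[0,0,0,0,0,0]]
  gripper: -0.2

```text
clock: 23.4
eef_pos: [504.6, 217.6, 113.7]
eef_rot: [2.961, 1.565, -2.676]
wrist_force: [0.4, -0.1, -0.5]
finger_gap: 37.3
```

>>> jog_arm:
  moves:
    - [[0,0,15,0,0,0],[0,-5,30,0,0,-5],[0,-15,35,0,0,-6],[0,-25,35,0,0,-6],[0,0,0,0,0,0]]

```text
clock: 23.9
eef_pos: [503.9, 171.5, 232.6]
eef_rot: [2.726, 1.565, 3.067]
wrist_force: [0.1, -0.0, -0.7]
finger_gap: 37.6
```

```bash
python3 chk.py w9; python3 - <<'E'
from h import *
w=np.load('w9.npy').reshape(-1,3); w=w[np.isfinite(w[:,0])]; a=np.radians(21.3)
u=w[:,0]*np.cos(a)+w[:,1]*np.sin(a); v=-w[:,0]*np.sin(a)+w[:,1]*np.cos(a); z=w[:,2]
s=(z>83)&(z<90)&(abs(u-548)<30)&(abs(v)<50); print('arm',cv2.minAreaRect(np.c_[u,v][s].astype(np.float32)))
E
```

```text
t 23.9 pos [503.9 171.5 232.6] approach [-5.6e-03  4.0e-04 -1.0e+00] jaw yaw 19.57 jaw z -0.0052 F [ 0.1 -0.  -0.7] gap 37.6
-10.0 86.0; -8.5 86.4; -7.0 86.1; -5.5 85.7; -4.0 86.3; -2.5 86.4; -1.0 86.3; 0.5 86.2; 2.0 86.1; 3.5 86.1; 5.0 86.1; 6.5 86.2; 8.0 86.1; 9.5 86.3; 11.0 86.2; 12.5 86.5; 14.0 105.9; 15.5 106.7; 17.0 106.8; 18.5 106.4; 20.0 105.9; 21.5 105.1; 23.0 88.2; 24.5 86.2; 26.0 86.4; 27.5 86.1; 29.0 79.6; 30.5 78.9; 32.0 78.0; 33.5 69.1; 35.0 62.9; 36.5 64.6; 38.0 65.0; 39.5 64.9; 41.0 64.8; 42.5 64.7; 44.0 65.0; 45.5 65.4; 47.0 64.5; 
sp [528.75893478 568.3390467 ] [ 1.73494625 35.52510588]
knob [547.8565978   19.14995623] 167
arm ((548.513916015625, -5.008506774902344), (68.83270263671875, 23.68473243713379), 88.44446563720703)
```

View pics/w9.png

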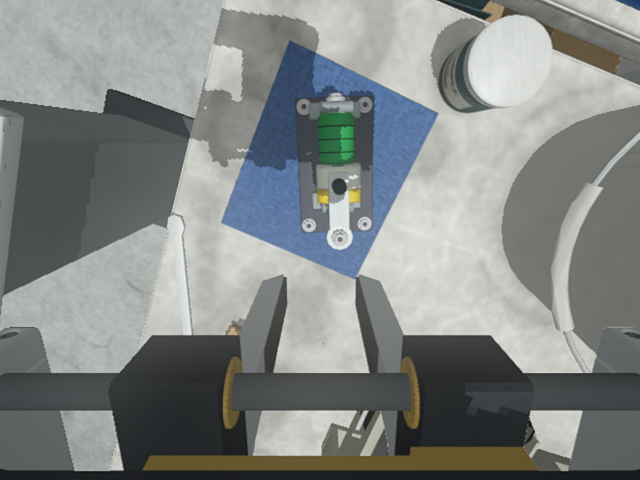

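The keeper is shut over both spacers and the arm is clear.

```bash
python3 -c "
from h import *
print(manip.sign_off())"
```

```text
the job is handed in; nothing more can be done
None
```

The guide-roller unit on the blue mat (the green one) is fitted and the job is handed in, at about 24 s of the 70 s allowed.

- **Roller:** I pinched it and slid it about 13 mm until it stopped against the home cheek. It measured in the same place after each later step.
- **Spacers:** I chose white (20 mm) and yellow (12 mm), which fill 32 mm of the 34 mm gap. The next larger pair, 36 mm, would not fit. Both went down without noticeable force. Their tops measured about 78.7 mm, against 79 mm expected when fully seated.
- **Keeper:** I swung it shut by its knob until it met its stop, at about 10 N. In the last picture its arm lies along the axle over both spacers, with the knob within about 0.2 mm of the axle line. A rectangle fitted to the arm alone read about 1.5° off, which I put down to measuring noise.
- **Rack:** The red and blue spacers were never touched. I did not photograph the rack again after lifting off the yellow one.

The arm finished clear of everything, and no check failed.

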